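# Pull out the parts tray and hold the carousel with the square jar in front

### The job

Pull the parts tray out of its grey housing as far as it goes, then turn the carousel on it until the tall square jar stands at the front of the tray, right in line with the little pointer on the middle of the tray's front panel. Finish with the gripper still gripping the carousel, holding it still there; do not let go, and leave the other things on the shelf alone.

Things in the scene. Friction and masses are not known exactly. Their poses are not given: they have to be found in the camera images.
- tray_handle (a point): middle of the tray's handle: a level steel bar 10 mm thick, 100 mm long, on two bent legs at its ends, 92 mm above the shelf. Axes: x into the housing (the tray slides out along -x), y along the bar, z up. The tray's front panel is 45 mm behind the bar, its top 56 mm above the shelf; with the tray shut the housing's roof edge is 70 mm behind the bar.
- tray (a joint): how far the tray is pulled out, m: 0 shut, 0.150 at its stop. Slides with a light friction of about 2 N and stays where it is left. It starts 0 to 30 mm out of its fixed grey sheet metal housing, which is 240 mm deep and 236 mm wide, roof top 130 mm above the shelf, open in front towards the robot.
- carousel (a joint): angle of the carousel on the tray, rad, anticlockwise seen from above: 0 (or any whole turn, 6.283) when the square jar points straight to the tray's front. Turns freely either way on a light friction of about 0.03 N m and stays where it is left. Under the housing's roof until the tray is out.
- grip_bar (a point): middle of the carousel's grip: an upright black bar on the carousel's axis, 44 mm long, 14 mm thick, 35 mm high (75 to 110 mm above the shelf, this point at 95 mm), on a thin post. x axis along the bar, the square jar lies at -x. The carousel: a disc 168 mm across with five fixed jars 60 mm from the axis, evenly spaced: one square and four round, 34 mm across, tops 61 mm above the shelf.
- square_jar (a point): centre of the top of the square jar: the only square one and the tallest of the five, 40 mm wide across its cap, top 85 mm above the shelf; fixed to the carousel disc.
- front_spot (a point): the point of the tray straight in front of the carousel's axis, towards the handle, 60 mm from the axis, in line with the small steel pointer (6 mm wide, 10 mm high) on top of the front panel: the square jar's centre belongs here. It moves with the tray. Its axes are those of the handle.
- tin_box: green tin parts box, open, lid leaning back, 120 x 90 mm, 45 mm high, lid to 140 mm; fixed. Origin centre of underside.
- door_hinge: chrome butt hinge lying open flat, 66 x 78 x 10 mm. Loose, a bystander: leave alone.
- switch_plate: square black switch plate with a stub toggle, 85 x 85 x 19 mm. Loose, a bystander: leave alone.
- reflector_cone: hollow white plastic reflector cone, wide end down, 104 mm across and 60 mm high. Loose, a bystander: leave alone.
- coin_bezel: cast zinc coin slot bezel, 70 x 90 x 16 mm. Loose, a bystander: leave alone.
- screwdriver: screwdriver lying on the shelf. Loose, a bystander: leave alone.
- spare_jar: small round white jar, 34 mm across, 36 mm high, standing on the shelf by itself; not part of the carousel. Loose, a bystander: leave alone.

How it is judged:
By the outcome, as a careful person would: the job done as asked, in the order asked, and still so for the second after the job is handed in, while the arm keeps its last pose, push and grip.
It also fails if it takes over 58 s, if anything falls off the work surface, if the arm or the gripper's body presses on something with over 40 N, if the wrist force passes 120 N, or if a joint passes its speed limit or range.

### The arm

A 6-joint arm with a two-finger parallel gripper is mounted at the origin on the work surface. World frame = base frame: x ahead of the robot, y to its left, z up, the work surface at z = 0. Lengths are in m, angles in rad, forces in N, time in s.
With the tool pointing down it reaches from about 0.35 to 0.875 m from the base axis. Payload 15.5 kg.
Tool frame: the origin (TCP) lies midway between the tips of the shut fingers; the grasp point (between the pads) lies 19 mm behind it; z points along the fingers, y is the direction in which the jaws open and shut (so a half turn about z gives the same grasp; the last joint's range is limited). The gripper opens to 85 mm and grips with 20 to 120 N. Pads are 22 mm wide; open, the fingers measure 114 mm over their backs; the gripper's body (76 mm by 85 mm) begins 54 mm behind the grasp point. The pads swing forward as they close: fully open they stand 13 mm farther back than shut.
Start: joints at [-1.373, 0.494, 1.345, -0, 1.302, -0.096], TCP at [0.18, -0.598, 0.231] pointing down, gripper open.
Joint ranges: [-2.91, 2.91], [-0.82, 2.16], [0.22, 2.67], [-1.22, 4.37], [0.12, 2.79], [-3.08, 3.08]. Speed limits (rad/s): [1.89, 1.89, 2.57, 3.01, 3.01, 3.01].

### API

Orientations are given as a rotation vector (axis times angle).
In Python, from bench import ctrl, grab_frame, calibration gives the robot as it stands. The module is installed in compiled form; this text tells all that it offers.
- The arm moves only by the tool send_rows, never from a script. Its argument "rows" is one flat list of numbers, 7 for each row, row after row: the turn, a rotation vector about the world's x, y, z in degrees, then the shift along the world's x, y, z in cm, then the finger opening in cm, from 0 to 8.54. In form: [ax, ay, az, x, y, z, jaw, ax, ay, az, x, y, z, jaw, ...]. A call has 1 to 12 rows; each row is the pose to reach, as a shift and turn from the pose commanded when the call began; what a row does not reach only later rows make up. A row lasts 1/8 s, in which the tool goes at most 62.5 mm and 10.7 degrees, less where a joint would pass 70% of its speed; a pose out of reach is approached as far as the arm can. A call with a gripper value outside its range is refused whole. The fingers move at their own pace and stop on an object; "newtons" is the grip in N (left out, the last holds). Time passes only in rows, so rows that repeat a pose let the fingers close. It gives the time, the measured TCP pose, the force and the opening at its end, in the units of the state.
- ctrl.observe(): the state, without advancing time (a new reading comes with each control period).
- grab_frame(name): name is "scene" or "top"; returns (picture, depth): 420x560x3 uint8, red, green, blue; 420x560 float32, m along the optical axis (not along the pixel's ray), 0 where there is no reading.
- calibration(name): a dict with "fov_y" (degrees; the focal length in pixels is half the picture's height over the tangent of half this angle, whatever the lens; pixels are square), "cx", "cy" (the principal point, pixels), "world_to_cam" (4x4, takes a point from world to camera coordinates). Camera axes: x right, y up, looking along -z (the intrinsics and any distortion apply to the point x, -y, -z); pixel columns grow to the right and rows downward; lengths in m; the calibration is good to about 2 mm. A picture is of the moment at which its call begins. calibration takes no time and is no camera call.
- ctrl.job_done(): hands the job in, once; it reports no verdict.
The state is a dict: "time": time; "joint_pos": joint angles; "qd": joint speeds; "joint_efforts": joint torques, N m; "ee_pos": TCP position; "ee_rot": TCP orientation; "wrist_force": force on the tool from outside, world axes, zero at the start; "moment": the same for the moment, N m; "width": finger opening in m.
Only numpy, scipy, OpenCV 4.12 (cv2) and the standard library are available. Lean on these libraries where they do the work, as an engineer would, in place of code of your own. Each camera call takes 0.05 s, during which the arm holds its last target.

## Working session

There is one attempt and no reset: what is moved stays moved. The work goes in short steps, Python scripts to look and compute and a tool call to move; the robot and the scene stay as the last step left them, time stands still between calls to the robot, and variables do not carry over. Pictures are saved under pics/ and viewed, and the job is handed in when it is done.

Besides the shell and the picture viewer there is one more tool, called after ">>>" as name(argument=value, ...) on one line, values as JSON. send_rows: Moves the arm, as the interface text tells. Its arguments: {"type":"object","properties":{"rows":{"type":"array","items":{"type":"number"}},"newtons":{"type":"number"}},"required":["rows"]}

```bash
mkdir -p pics; cat > h.py <<'E'
import numpy as np,cv2
from bench import ctrl,grab_frame,calibration
def save(n,f):
    p,d=grab_frame(n); cv2.imwrite(f'pics/{f}.png',p[:,:,::-1]); np.savez(f'pics/{f}.npz',p=p,d=d); return p,d
E
python3 - <<'E'
from h import *
for n in ('scene','top'):
    save(n,n+'0'); print(n,calibration(n))
print(ctrl.observe())
E
```

```text
scene {'fov_y': 44.55069492155266, 'cx': 285.52037929610344, 'cy': 209.10522610932992, 'world_to_cam': array([[ 0.7010256 ,  0.71301355, -0.01322052, -0.38017457],
       [-0.50247975,  0.50701668,  0.70032006,  0.25096206],
       [ 0.50604072, -0.48429925,  0.71370654, -1.42497445],
       [ 0.        ,  0.        ,  0.        ,  1.        ]])}
top {'fov_y': 44.69592586971272, 'cx': 263.54817228224175, 'cy': 205.91790931733075, 'world_to_cam': array([[-0.0296239 , -0.99945119,  0.01482379, -0.02008602],
       [ 0.99905199, -0.02913228,  0.03234857, -0.56503266],
       [-0.03189897,  0.01576803,  0.99936671, -1.44914472],
       [ 0.        ,  0.        ,  0.        ,  1.        ]])}
{'time': 0.1, 'joint_pos': array([-1.37350512e+00,  4.94148591e-01,  1.34607535e+00,  1.31370162e-05,
        1.30246153e+00, -9.54722119e-02]), 'qd': array([ 0.00131764, -0.00211843, -0.00090367, -0.00130686,  0.00075305,
        0.00061257]), 'joint_efforts': array([-1.32892892e-04, -8.83594179e+01, -3.84562004e+01, -1.53809765e-04,
        5.17355948e-03,  3.65441906e-05]), 'ee_pos': array([ 0.1803362 , -0.59808866,  0.23074064]), 'ee_rot': array([-3.10691474e+00, -4.58066422e-01,  6.74615495e-05]), 'wrist_force': array([ 0.7493911 , -0.50301651,  0.86602175]), 'moment': array([-0.00353726,  0.05558759,  0.01234216]), 'width': 0.08543918832433363}
```

View pics/scene0.png

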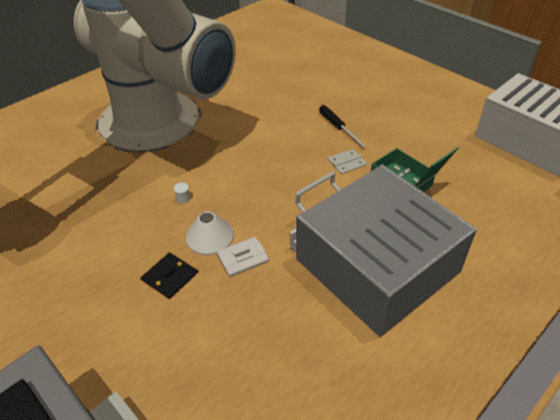

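View pics/top0.png

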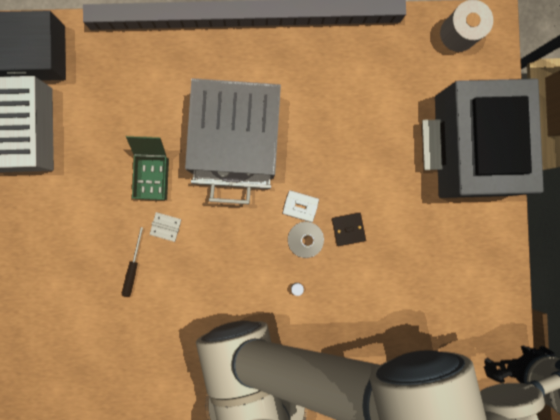

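```bash
cat >> h.py <<'E'
def cam(n):
    c=calibration(n); f=210/np.tan(np.radians(c['fov_y']/2)); return f,c['cx'],c['cy'],np.array(c['world_to_cam'])
def ray(n,uv,z):
    f,cx,cy,T=cam(n); R,t=T[:3,:3],T[:3,3]; o=-R.T@t
    uv=np.atleast_2d(uv).astype(float)
    d=np.c_[(uv[:,0]-cx)/f,-(uv[:,1]-cy)/f,-np.ones(len(uv))]@R
    return o+d*((z-o[2])/d[:,2])[:,None]
def proj(n,P):
    f,cx,cy,T=cam(n); q=np.atleast_2d(P)@T[:3,:3].T+T[:3,3]
    return np.c_[cx+f*q[:,0]/-q[:,2],cy-f*q[:,1]/-q[:,2]]
def cloud(n,d):
    f,cx,cy,T=cam(n); v,u=np.mgrid[:420,:560]
    P=np.stack([(u-cx)/f*d,-(v-cy)/f*d,-d],-1)
    return (P-T[:3,3])@T[:3,:3]
def crop(f,x0,y0,x1,y1,s,out):
    im=cv2.imread(f'pics/{f}.png')[y0:y1,x0:x1]; cv2.imwrite(f'pics/{out}.png',cv2.resize(im,None,fx=s,fy=s,interpolation=cv2.INTER_CUBIC))
E
python3 - <<'E'
from h import *
crop('top0',170,70,300,220,4,'c1')
crop('scene0',270,150,480,330,3.5,'c2')
d=np.load('pics/top0.npz')['d'];P=cloud('top',d)
print(P[220,260],P[130,235], P[198:206,231])
E
```

```text
[ 0.52436347 -0.02544392  0.00061812] [0.76136487 0.03418506 0.13428351] [[ 0.58981612  0.05580656  0.00296829]
 [ 0.58237296  0.05129067  0.09965063]
 [ 0.57980675  0.05148193  0.09718311]
 [ 0.57701226  0.05143316  0.0997601 ]
 [ 0.57453781  0.05174035  0.09486682]
 [ 0.57548924  0.05621281  0.00274041]
 [ 0.57281266  0.05653377 -0.00232081]
 [ 0.56993012  0.0566044  -0.0021391 ]]
```

View pics/c1.png

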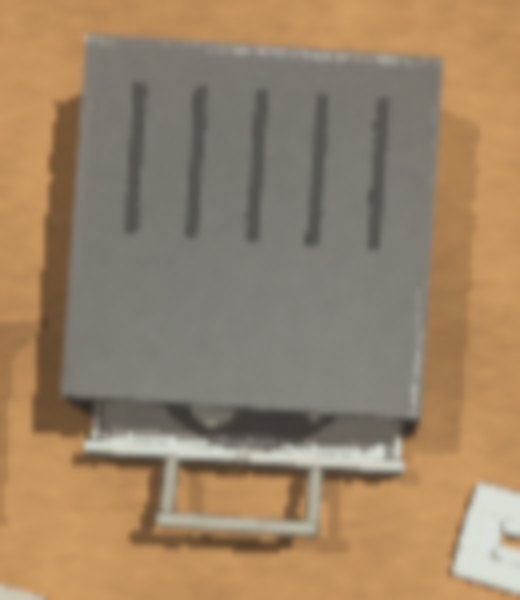

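View pics/c2.png

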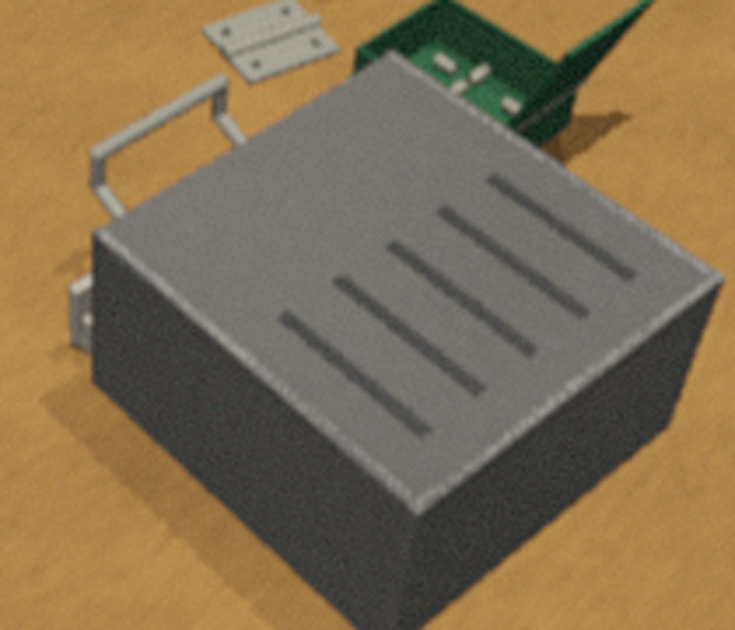

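```bash
python3 - <<'E'
from h import *
z=np.load('pics/top0.npz');d=z['d'];P=cloud('top',d)
m=np.zeros((420,560),np.uint8); m[70:180,170:300]=1
roof=(m>0)&(abs(P[...,2]-.132)<.015)
xy=P[roof][:,:2].astype(np.float32)*1000
r=cv2.minAreaRect(xy); print('roof',r,cv2.boxPoints(r))
m[:]=0;m[190:212,195:260]=1
b=(m>0)&(P[...,2]>.08)&(P[...,2]<.115)
v,u=np.nonzero(b); Q=ray('top',np.c_[u,v],.095)
# keep bar (not legs)
print(len(Q)); rr=cv2.minAreaRect((Q[:,:2]*1000).astype(np.float32)); print(rr,cv2.boxPoints(rr))
E2=ray('top',[[209.5,200],[248.75,202.75]],.097);print(E2, E2.mean(0))
e=E2[0]-E2[1];print(np.degrees(np.arctan2(-e[0],e[1])),np.linalg.norm(e))
Ro=ray('top',[[170+88/4,70+35/4],[170+62/4,70+398/4],[170+418/4,70+418/4],[170+440/4,70+60/4]],.130);print(Ro)
for a,b in((0,1),(3,2)):
    e=Ro[a]-Ro[b];print(np.degrees(np.arctan2(e[1],e[0])))
# scene view bar ends crop c2 (95,155),(222,80)
print(ray('scene',[[270+97/3.5,150+153/3.5],[270+222/3.5,150+82/3.5]],.095))
E
```

```text
roof ((774.181640625, 40.041717529296875), (236.1335906982422, 242.1167755126953), 84.58900451660156) [[642.5291  -66.08324]
 [883.56696 -88.91469]
 [905.83417 146.16667]
 [664.7963  168.99812]]
148
((579.7023315429688, 58.217674255371094), (105.30632781982422, 9.948193550109863), 84.63909149169922) [[569.8307      6.2595444]
 [579.73535     5.3300934]
 [589.574     110.175804 ]
 [579.6693    111.105255 ]]
[[0.5814833  0.10904059 0.097     ]
 [0.57105522 0.00413618 0.097     ]] [0.57626926 0.05658839 0.097     ]
-5.676867577244415 0.10542144578607197
[[ 0.90088149  0.14371999  0.13      ]
 [ 0.66168168  0.1667211   0.13      ]
 [ 0.64197766 -0.06595851  0.13      ]
 [ 0.87834783 -0.08766245  0.13      ]]
-5.492592665922001
-5.246293212450983
[[0.57414536 0.00614445 0.095     ]
 [0.58466224 0.10594699 0.095     ]]
```

>>> send_rows(rows=[0,0,67.8,15,30,2,5,0,0,67.8,15,30,2,5,0,0,67.8,15,30,2,5,0,0,67.8,15,30,2,5,0,0,67.8,15,30,2,5,0,0,67.8,15,30,2,5,0,0,67.8,39.9,65.5,0,5,0,0,67.8,39.9,65.5,0,5,0,0,67.8,39.9,65.5,0,5,0,0,67.8,39.9,65.5,0,5,0,0,67.8,39.9,65.5,0,5,0,0,67.8,39.9,65.5,0,5], newtons=40)

```text
time: 1.6
ee_pos: [0.5463, 0.0103, 0.2338]
ee_rot: [-2.324, -2.114, 0.0]
wrist_force: [0.4, -1.4, 0.1]
width: 0.0498
```

>>> send_rows(rows=[0,0,0,3.3,4.7,-5,5,0,0,0,3.3,4.7,-5,5,0,0,0,3.3,4.7,-5,5,0,0,0,3.3,4.7,-5,5])

```text
time: 2.1
ee_pos: [0.5784, 0.0542, 0.1849]
ee_rot: [2.325, 2.112, 0.001]
wrist_force: [-1.5, -0.8, -0.0]
width: 0.05
```

```bash
python3 - <<'E'
from h import *
o=ctrl.observe();print(o['ee_pos'],o['ee_rot'],o['joint_pos'])
save('scene','scene1');save('top','top1')
crop('scene1',200,80,480,280,2.8,'c3')
E
```

```text
[0.57839809 0.05423113 0.18491584] [2.32452031e+00 2.11223773e+00 7.19845072e-04] [-9.15120536e-03  4.80349980e-01  1.51458059e+00 -2.55901378e-04
  1.14582175e+00  8.65739342e-02]
```

View pics/c3.png

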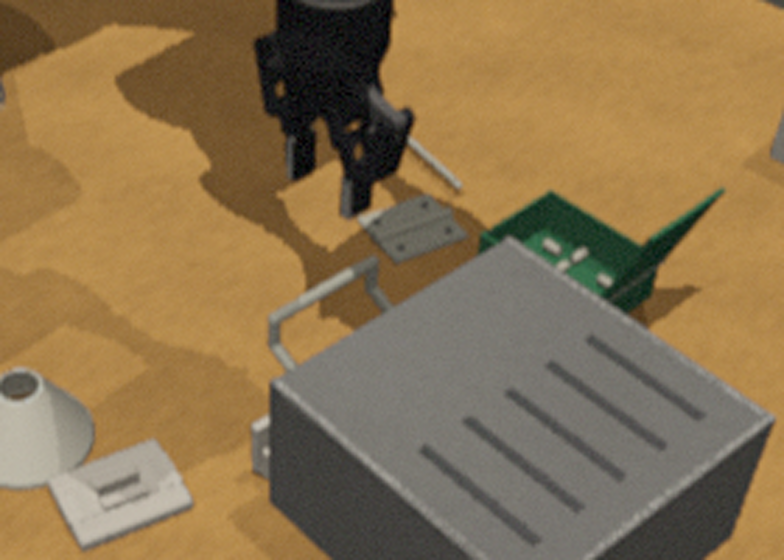

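The gripper (pads near 300,165 and 350,200 in the crop) hangs above the bar (270,320 to 370,265). Next I go down and close.

>>> send_rows(rows=[0,0,0,0.1,0.3,-5,5,0,0,0,0.1,0.3,-9,5,0,0,0,0.1,0.3,-11,5,0,0,0,0.1,0.3,-11,5,0,0,0,0.1,0.3,-11,0.6,0,0,0,0.1,0.3,-11,0.6,0,0,0,0.1,0.3,-11,0.6,0,0,0,0.1,0.3,-11,0.6,0,0,0,0.1,0.3,-11,0.6], newtons=40)

```text
time: 3.32
ee_pos: [0.5802, 0.0581, 0.0752]
ee_rot: [2.323, 2.113, 0.002]
wrist_force: [-1.9, -1.4, 9.1]
width: 0.0089
```

>>> send_rows(rows=[0,0,0,-1,0.09,0,0.6,0,0,0,-2.5,0.24,0,0.6,0,0,0,-4.5,0.42,0,0.6,0,0,0,-6.5,0.61,0,0.6,0,0,0,-8.5,0.8,0,0.6,0,0,0,-10.5,0.99,0,0.6,0,0,0,-12,1.13,0,0.6,0,0,0,-13,1.23,0,0.6,0,0,0,-13.5,1.27,0,0.6,0,0,0,-13.8,1.3,0,0.6,0,0,0,-13.8,1.3,0,0.6])

```text
time: 4.7
ee_pos: [0.442, 0.0711, 0.0751]
ee_rot: [2.323, 2.113, 0.003]
wrist_force: [-1.4, -3.5, 18.6]
width: 0.0087
```

>>> send_rows(rows=[0,0,0,-0.2,0.02,0.1,0.6,0,0,0,-0.4,0.04,0.1,0.6,0,0,0,-0.6,0.06,0.1,0.6,0,0,0,-0.6,0.06,0.1,0.6])

```text
time: 5.2
ee_pos: [0.4353, 0.0718, 0.0752]
ee_rot: [2.324, 2.114, -0.0]
wrist_force: [-0.9, -5.3, 6.6]
width: 0.0085
```

>>> send_rows(rows=[0,0,0,-0.2,0.02,0.0,0.6,0,0,0,-0.4,0.04,0.0,0.6,0,0,0,-0.4,0.04,0.0,0.6])

```text
time: 5.58
ee_pos: [0.4313, 0.0722, 0.0752]
ee_rot: [2.324, 2.114, 0.0]
wrist_force: [-0.6, -5.3, 6.3]
width: 0.0084
```

```bash
python3 - <<'E'
from h import *
save('scene','scene2');save('top','top2')
crop('scene2',180,80,460,290,2.8,'c4')
crop('top2',160,70,310,270,3,'c5')
E
```

```text
(no output)
```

View pics/c4.png

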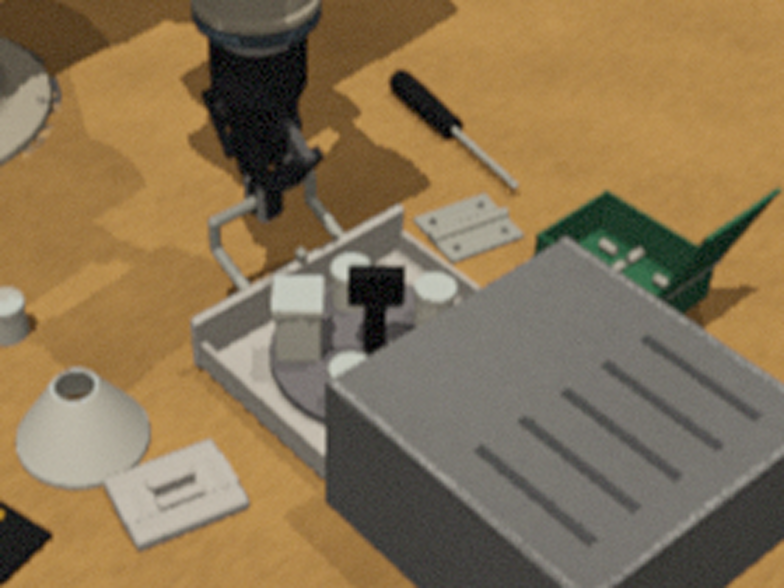

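View pics/c5.png

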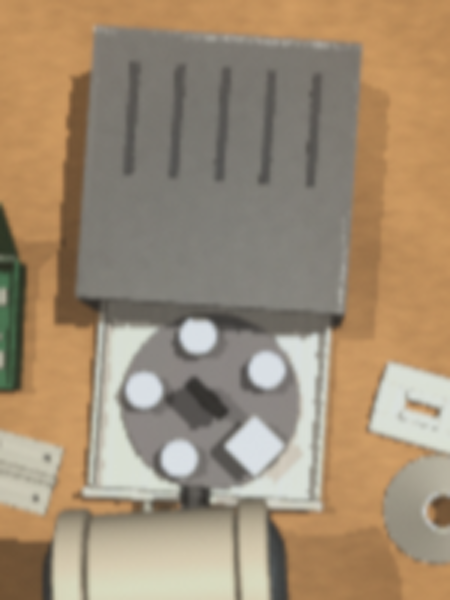

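The tray is well out, and the square cap sits front-right at crop c5 (253,445). The force shows no sign of the stop yet, so I keep pulling in small steps.

>>> send_rows(rows=[0,0,0,-0.2,0.02,0.0,0.6,0,0,0,-0.4,0.04,0.0,0.6,0,0,0,-0.4,0.04,0.0,0.6])

```text
time: 6.05
ee_pos: [0.4311, 0.0722, 0.0754]
ee_rot: [2.32, 2.111, 0.007]
wrist_force: [17.5, -11.0, -14.2]
width: 0.0084
```

>>> send_rows(rows=[0,0,0,0.0,0.0,0.0,3,0,0,0,0,0,0.0,3,0,0,0,0,0,0.0,3,0,0,0,0,0,5,3,0,0,0,0,0,10,3,0,0,0,-2,0,15,3,0,0,0,-3,0,17,3])

```text
time: 6.92
ee_pos: [0.3972, 0.0728, 0.2474]
ee_rot: [2.322, 2.113, 0.004]
wrist_force: [-0.2, -0.1, -1.0]
width: 0.0299
```

```bash
python3 - <<'E'
from h import *
o=ctrl.observe();print(o['ee_pos'],o['ee_rot'],o['width'],o['wrist_force'])
save('scene','scene3');save('top','top3')
crop('scene3',180,80,460,290,2.8,'c6')
crop('top3',180,160,280,260,6,'c7')
E
```

```text
[0.39718587 0.07281101 0.24739328] [2.32249057 2.11285887 0.00360969] 0.029884726135984006 [-0.19691612 -0.13677917 -0.9590896 ]
```

View pics/c6.png

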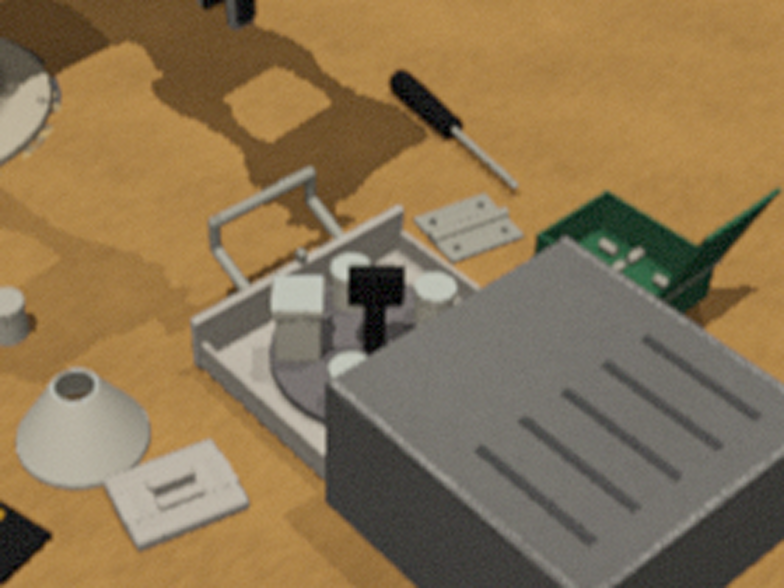

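View pics/c7.png

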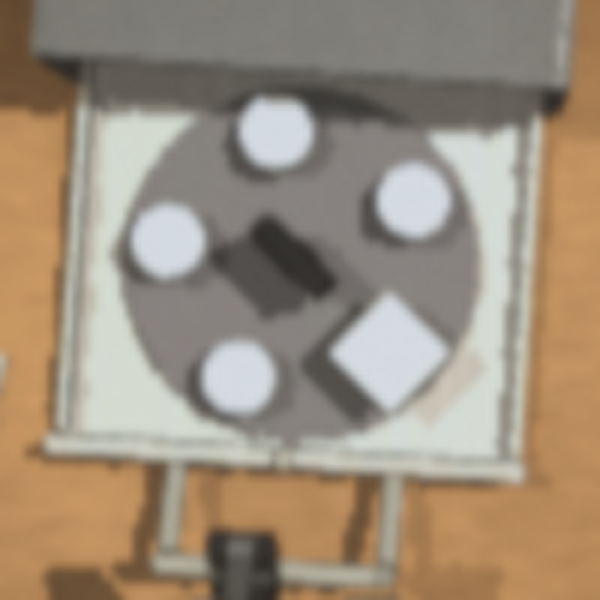

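Pictures after letting go: the handle is free and the tray still out. In c7 the grip bar is at (295,257), the square cap at (388,350) and the pointer at about (283,457).

```bash
python3 - <<'E'
from h import *
print(ray('top',[228.03,202.58],.110))
# corner-based orientation of bar: PCA
z=np.load('pics/top3.npz');p=z['p'].astype(int)
b=np.zeros((420,560),bool);b[195:212,220:238]=p[195:212,220:238].max(-1)<66
v,u=np.nonzero(b);Q=ray('top',np.c_[u,v],.11)[:,:2];e,V=np.linalg.eigh(np.cov(Q.T));print(np.degrees(np.arctan2(V[1,1],V[0,1])),Q.mean(0))
E
```

```text
[[0.57259851 0.05893857 0.11      ]]
47.36619859690278 [0.57298288 0.05932662]
```

>>> send_rows(rows=[0,0,-40.8,4,0,0,4,0,0,-40.8,10,-0.5,0,4,0,0,-40.8,17.65,-1.4,0,4,0,0,-40.8,17.65,-1.4,0,4,0,0,-40.8,17.65,-1.4,-4,4,0,0,-40.8,17.65,-1.4,-8,4,0,0,-40.8,17.65,-1.4,-8,4,0,0,-40.8,17.65,-1.4,-8,4])

```text
time: 8.02
ee_pos: [0.5745, 0.0587, 0.1656]
ee_rot: [2.915, 1.171, 0.001]
wrist_force: [-0.2, 0.2, 1.1]
width: 0.04
```

>>> send_rows(rows=[0,0,0,-0.1,0,-4,4,0,0,0,-0.1,0,-7.5,4,0,0,0,-0.1,0,-8.8,4,0,0,0,-0.1,0,-8.8,4])

```text
time: 8.52
ee_pos: [0.5735, 0.0587, 0.0777]
ee_rot: [2.915, 1.171, 0.001]
wrist_force: [0.3, -0.4, -0.4]
width: 0.0402
```

```bash
python3 - <<'E'
from h import *
save('scene','scene4');save('top','top4')
a=cv2.imread('pics/scene4.png')[120:270,220:380];b=cv2.imread('pics/top4.png')[140:260,170:290]
cv2.imwrite('pics/c8.png',np.hstack([cv2.resize(a,(400,375)),cv2.resize(b,(375,375))]))
E
```

```text
(no output)
```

View pics/c8.png

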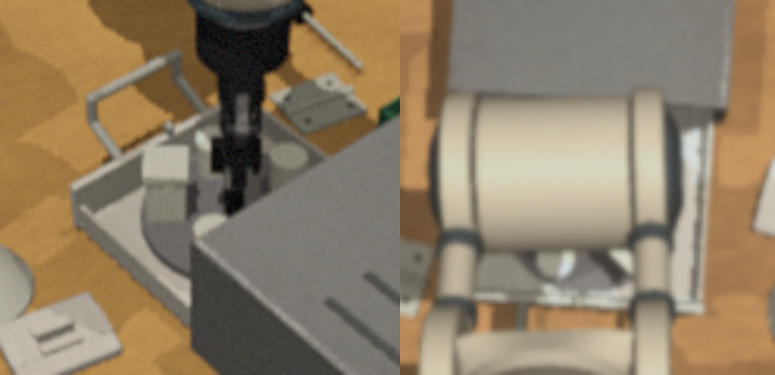

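Fingers are around the grip bar (235,155 left half), with nothing touched. I close on it.

>>> send_rows(rows=[0,0,0,0,0,0,1,0,0,0,0,0,0,1,0,0,0,0,0,0,1,0,0,0,0,0,0,1,0,0,0,0,0,0,1], newtons=40)

```text
time: 9.25
ee_pos: [0.5737, 0.059, 0.0781]
ee_rot: [2.915, 1.171, 0.003]
wrist_force: [-0.6, 3.1, 6.6]
width: 0.0133
```

>>> send_rows(rows=[0,0,-5,0,0,0,1,0,0,-12,0,0,0,1,0,0,-19,0,0,0,1,0,0,-26,0,0,0,1,0,0,-33,0,0,0,1,0,0,-40,0,0,0,1,0,0,-45,0,0,0,1,0,0,-48,0,0,0,1,0,0,-49.2,0,0,0,1,0,0,-49.2,0,0,0,1,0,0,-49.2,0,0,0,1])

```text
time: 10.62
ee_pos: [0.5739, 0.0582, 0.0781]
ee_rot: [3.138, -0.149, 0.004]
wrist_force: [1.2, -4.8, 5.4]
width: 0.0134
```

```bash
python3 - <<'E'
from h import *
o=ctrl.observe();r=o['ee_rot'];print(o['joint_pos'],2*np.degrees(np.arctan2(r[1],r[0]))-90,o['moment'])
save('scene','scene5');save('top','top5')
crop('scene5',220,110,370,230,5,'c9')
crop('top5',180,140,280,260,5,'c10')
E
```

```text
[-2.04675970e-03  6.14952298e-01  1.62378235e+00 -6.99027047e-04
  9.00630516e-01  1.66385947e+00] -95.42455445032252 [-0.7030575  -0.04911864  0.00282009]
```

View pics/c9.png

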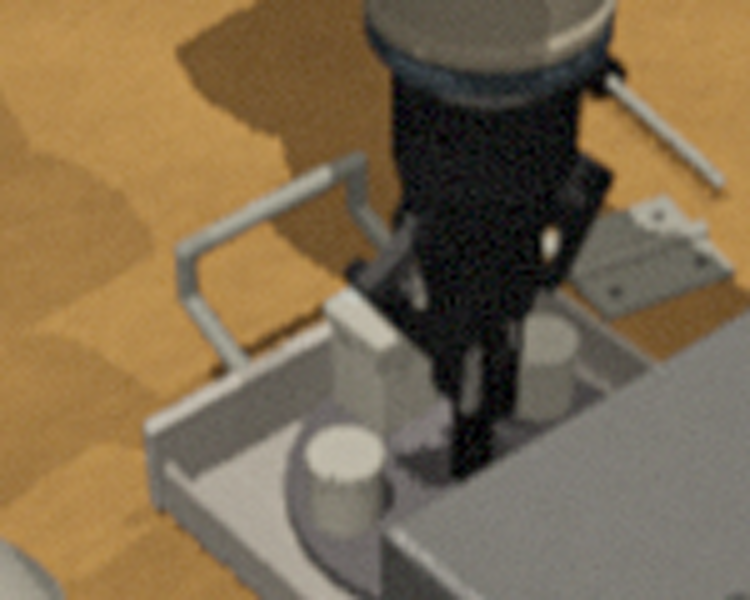

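View pics/c10.png

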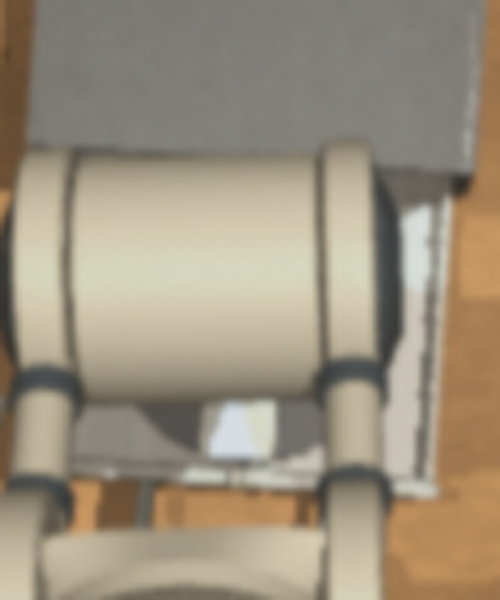

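```bash
python3 - <<'E'
from h import *
a=cv2.imread('pics/top5.png')[212:245,210:250];b=cv2.imread('pics/top3.png')[212:245,210:250]
cv2.imwrite('pics/c11.png',np.vstack([cv2.resize(i,None,fx=9,fy=9,interpolation=cv2.INTER_NEAREST) for i in (a,b)]))
crop('scene5',270,150,330,220,8,'c12')
# phase shift of tray region (right panel end & handle) top3->top5, scene3->scene5
for n,(x0,y0,x1,y1) in dict(top=(258,190,275,245)).items():
    A=cv2.imread(f'pics/{n}3.png',0)[y0:y1,x0:x1].astype(np.float32);B=cv2.imread(f'pics/{n}5.png',0)[y0:y1,x0:x1].astype(np.float32)
    print(n,cv2.phaseCorrelate(A,B))
x0,y0,x1,y1=248,140,300,200
A=cv2.imread('pics/scene3.png',0)[y0:y1,x0:x1].astype(np.float32);B=cv2.imread('pics/scene5.png',0)[y0:y1,x0:x1].astype(np.float32)
print(cv2.phaseCorrelate(A,B))
E
```

```text
top ((1.1573604739254328, -0.5967056244046667), 0.6360086418964245)
((0.04762990819989099, 1.0010879109972777), 0.27323763135038776)
```

View pics/c11.png

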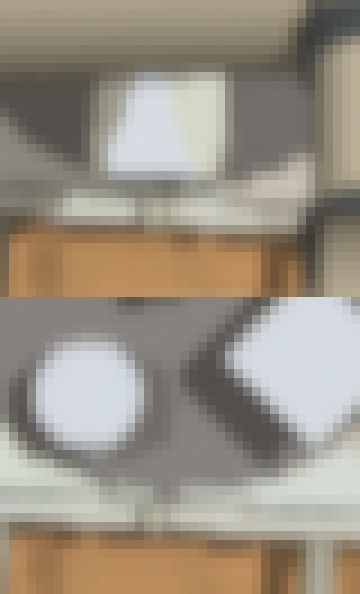

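View pics/c12.png

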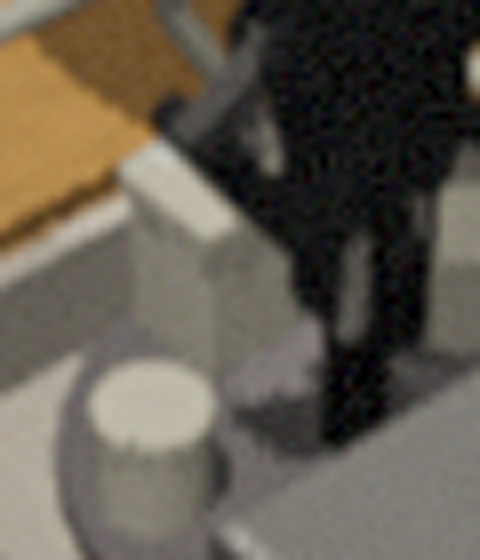

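```bash
python3 - <<'E'
from h import *
for k in ('top2','top3','top4','top5'):
    p=np.load(f'pics/{k}.npz')['p'].astype(float); s=(p[...,0]-p[...,2])  # orange-ness
    out=[]
    for c in (216,218,222,228,232,236,240):
        col=s[228:246,c]; i=np.argmax(col>60); 
        out.append(round(228+i-1+(60-col[i-1])/(col[i]-col[i-1]),2) if i>0 else -1)
    print(k,out)
for k in ('scene2','scene3','scene4','scene5'):
    p=np.load(f'pics/{k}.npz')['p'].astype(float); s=(p[...,0]-p[...,2])
    # panel left outer top: row scanning from left at rows; first non-orange
    out=[]
    for r in (198,200,202,204,206,208):
        row=s[r,235:275]; i=np.argmax(row<60); out.append(round(235+i-1+(row[i-1]-60)/(row[i-1]-row[i]),2) if i>0 else -1)
    for c in (258,262,266,270):
        col=s[140:172,c]; i=np.argmax(col<60); out.append(round(140+i-1+(col[i-1]-60)/(col[i-1]-col[i]),2) if i>0 else -1)
    print(k,out)
E
```

```text
top2 [-1, -1, -1, -1, -1, -1, -1]
top3 [np.float64(238.6), np.float64(238.36), np.float64(238.5), np.float64(238.59), np.float64(238.81), np.float64(239.41), -1]
top4 [np.float64(238.52), np.float64(238.34), np.float64(238.48), np.float64(238.56), np.float64(238.78), np.float64(239.39), -1]
top5 [np.float64(237.19), np.float64(237.52), np.float64(237.48), np.float64(237.7), np.float64(237.89), np.float64(238.41), -1]
scene2 [np.float64(247.59), np.float64(247.87), np.float64(247.89), np.float64(248.33), np.float64(248.51), np.float64(248.6), np.float64(155.47), np.float64(153.48), -1, -1]
scene3 [np.float64(247.81), np.float64(248.08), np.float64(248.11), np.float64(248.27), np.float64(248.5), np.float64(248.63), np.float64(155.35), np.float64(153.26), np.float64(151.32), np.float64(149.34)]
scene4 [np.float64(247.55), np.float64(248.11), np.float64(248.17), np.float64(248.33), np.float64(248.52), np.float64(248.67), np.float64(155.49), np.float64(153.33), np.float64(151.39), np.float64(149.27)]
scene5 [np.float64(248.21), np.float64(248.53), np.float64(248.63), np.float64(248.88), np.float64(249.08), np.float64(249.42), np.float64(156.47), np.float64(154.3), np.float64(152.23), np.float64(149.77)]
```

The tray slid back about 1 px (2.5 mm) during the turn. I pull it to the stop again by the gripped bar.

>>> send_rows(rows=[0,0,0,-0.15,0.01,0,1,0,0,0,-0.3,0.03,0,1,0,0,0,-0.3,0.03,0,1])

```text
time: 11.1
ee_pos: [0.5715, 0.0585, 0.0781]
ee_rot: [3.138, -0.149, 0.006]
wrist_force: [5.2, -6.9, 4.0]
width: 0.0133
```

>>> send_rows(rows=[0,0,0,-0.1,0.01,0,1,0,0,0,-0.15,0.01,0,1,0,0,0,-0.15,0.01,0,1])

```text
time: 11.48
ee_pos: [0.5716, 0.0585, 0.0782]
ee_rot: [3.138, -0.149, 0.01]
wrist_force: [13.1, -6.1, -3.1]
width: 0.0131
```

```bash
python3 - <<'E'
from h import *
o=ctrl.observe();r=o['ee_rot'];print(2*np.degrees(np.arctan2(r[1],r[0]))-90,o['moment'],o['wrist_force'])
save('scene','scene6');save('top','top6')
a=cv2.imread('pics/top6.png')[212:245,210:250]
cv2.imwrite('pics/c13.png',cv2.resize(a,None,fx=14,fy=14,interpolation=cv2.INTER_CUBIC))
crop('scene6',260,140,330,220,7,'c14')
for k in ('top3','top5','top6'):
    p=np.load(f'pics/{k}.npz')['p'].astype(float); s=(p[...,0]-p[...,2])
    out=[]
    for c in (216,218,222,228,232,236,240):
        col=s[228:246,c]; i=np.argmax(col>60); 
        out.append(float(round(228+i-1+(60-col[i-1])/(col[i]-col[i-1]),2)) if i>0 else -1)
    print(k,out)
for k in ('scene3','scene6'):
    p=np.load(f'pics/{k}.npz')['p'].astype(float); s=(p[...,0]-p[...,2])
    out=[]
    for r in (198,200,202,204,206,208):
        row=s[r,235:275]; i=np.argmax(row<60); out.append(float(round(235+i-1+(row[i-1]-60)/(row[i-1]-row[i]),2)))
    for c in (258,262,266,270):
        col=s[140:172,c]; i=np.argmax(col<60); out.append(float(round(140+i-1+(col[i-1]-60)/(col[i-1]-col[i]),2)))
    print(k,out)
E
```

```text
-95.4304741367627 [-0.91196361 -1.68276907 -0.00523806] [13.14019599 -6.06426215 -3.14479327]
top3 [238.6, 238.36, 238.5, 238.59, 238.81, 239.41, -1]
top5 [237.19, 237.52, 237.48, 237.7, 237.89, 238.41, -1]
top6 [238.52, 238.34, 238.47, 238.58, 238.76, 239.38, -1]
scene3 [247.81, 248.08, 248.11, 248.27, 248.5, 248.63, 155.35, 153.26, 151.32, 149.34]
scene6 [247.59, 248.12, 248.15, 248.36, 248.57, 248.64, 155.48, 153.32, 151.34, 149.32]
```

View pics/c13.png

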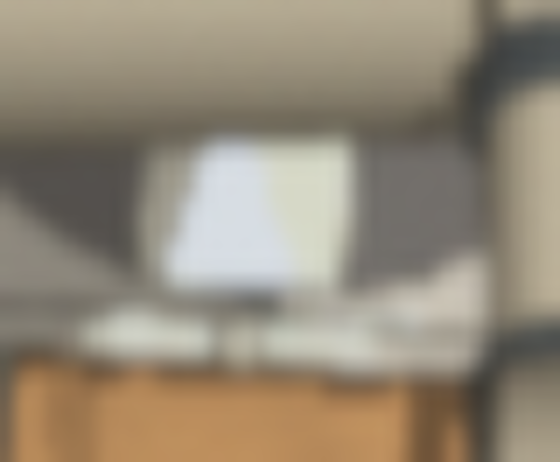

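View pics/c14.png

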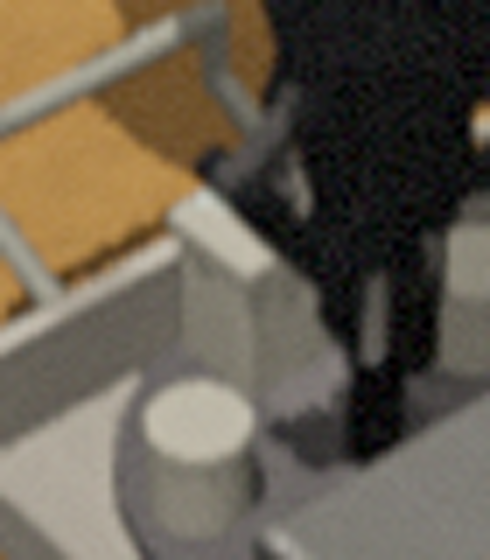

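```bash
python3 - <<'E'
from h import *
def blob(k,x0,y0,x1,y1,thr,mn=20):
    p=np.load(f'pics/{k}.npz')['p'].astype(int); m=np.zeros((420,560),np.uint8)
    m[y0:y1,x0:x1]=(p[y0:y1,x0:x1].min(-1)>thr)
    n,l,s,c=cv2.connectedComponentsWithStats(m,connectivity=4)
    for i in range(1,n):
        if s[i,4]>mn:
            print(k,thr,s[i],c[i].round(2),'z.061',ray('scene',c[i],.061)[0].round(4),'z.085',ray('scene',c[i],.085)[0].round(4))
for t in (150,165,180):
    blob('scene6',276,190,300,210,t); blob('scene3',275,174,300,200,t); blob('scene3',322,172,350,192,t)
p=np.load('pics/scene6.npz')['p'];print(p[192:210,277:300].min(-1))
E
```

```text
scene6 150 [281 195  15  11 121] [287.9  199.64] z.061 [0.5473 0.0034 0.061 ] z.085 [ 0.5648 -0.0136  0.085 ]
scene3 150 [275 174  20  18 239] [285.4 183.8] z.061 [0.5076 0.0349 0.061 ] z.085 [0.5263 0.0169 0.085 ]
scene3 150 [325 173  18  15 149] [333.36 180.93] z.061 [0.5771 0.1169 0.061 ] z.085 [0.5937 0.0964 0.085 ]
scene6 165 [281 195  15  10  93] [288.01 199.74] z.061 [0.5477 0.0034 0.061 ] z.085 [ 0.5652 -0.0136  0.085 ]
scene3 165 [277 177  18  14 213] [285.69 184.43] z.061 [0.5095 0.0339 0.061 ] z.085 [0.5282 0.016  0.085 ]
scene3 165 [326 176  17  11 116] [334.24 181.46] z.061 [0.5797 0.117  0.061 ] z.085 [0.5962 0.0965 0.085 ]
scene3 180 [278 179  17  11 163] [285.9  183.99] z.061 [0.5088 0.0353 0.061 ] z.085 [0.5275 0.0173 0.085 ]
scene3 180 [329 178  13   8  76] [335.03 181.78] z.061 [0.5816 0.1174 0.061 ] z.085 [0.5981 0.0969 0.085 ]
[[ 82  91  94  86  96 100 102 102 101  97 100  98 105 103 105 106 109 110
  111 101  98 100 100]
 [ 98 114 117 102  99 102 101 102 103 104 108 112 110 108  98 108 110 108
  110 102  97  99  98]
 [126 139 137 107 100 101 103 108 123 128 131 
[... 806 characters left out ...]
121 101  96  83  64]
 [101  97 100 103 121 146 161 168 169 168 168 169 169 167 169 167 158 131
   96  93 101  96  83]
 [102 101 102 103 100 118 145 152 158 165 166 168 167 162 156 147 130 104
   78  87 100 103 100]
 [101 103 102  97  99 107 115 122 135 149 152 149 146 143 127 113 100  84
   63  71  92 106 103]
 [100  98  99  98 102 104 110 110 112 122 117 120 119 112 108  97  93  74
   66  64  85 101 102]
 [ 98  99 103 103  99 105 107 103 109 109 110 109 100  97 103 101  86  81
   68  49  68  96  94]
 [ 90 102 102 103  98 106 113 111 109 111 111 108 106  97 105  99  92  83
   66  49  59 100 102]
 [ 97 102  99  99 101 104 109 111 114 113 118 117 110 104 102 104  94  82
   66  53  60  96 107]]
```

```bash
python3 - <<'E'
from h import *
C=np.array([.5737,.0589])
for nm,uv,z in (('capfront',[227.5,232.2],.085),('capfrontL',[221,232.2],.085),('capfrontR',[234.3,232.2],.085),('pointer',[226.7,236.],.066)):
    q=ray('top',uv,z)[0]; e=q[:2]-C; print(nm,q.round(4),np.degrees(np.arctan2(e[1],e[0])),np.linalg.norm(e))
p=np.load('pics/top6.npz')['p']
for r in (225,227,229,231,233): print(r,p[r,216:240].tolist() if 0 else p[r,216:240].min(-1))
for r in (234,235,236,237): print(r,p[r,216:240].max(-1))
q=np.load('pics/top3.npz')['p']
for r in (234,235,236,237,238): print('t3',r,q[r,216:240].max(-1))
E
```

```text
capfront [0.4937 0.0639 0.085 ] 176.4277774527738 0.08019156369445594
capfrontL [0.4942 0.0814 0.085 ] 164.18924350990108 0.08263798785885279
capfrontR [0.4931 0.0456 0.085 ] -170.60161890150744 0.08168080399940075
pointer [0.483  0.0674 0.066 ] 174.62441685006104 0.09108176811500729
225 [ 77  77  77  86 113 134 144 171 205 214 215 215 214 206 199 199 198 199
 185 134 108 107 106 107]
227 [ 76  77  77  93 127 140 162 200 213 214 215 215 215 214 203 199 198 196
 178 132 108 107 106 107]
229 [ 86  82  78  90 126 153 190 209 215 214 215 214 215 215 214 203 199 191
 158 121 108 106 107 107]
231 [120 114 104 101 119 148 193 205 206 204 204 204 204 205 206 200 194 184
 139 111 110 112 114 114]
233 [108 114 122 128 128 124 125 127 125 122 118 112 108 118 143 151 156 161
 153 149 155 162 174 180]
234 [134 149 169 177 175 163 155 151 144 133 131 132 127 132 154 164 172 176
 177 182 182 182 189 197]
235 [166 183 200 205 203 196 191 188 177 152 158 167 164 175 184 186 189 191
 190 192 182 173 172 177]
236 [164 179 192 198 198 197 198 198 188 161 174 182 176 192 200 201 202 203
 205 204 194 182 177 174]
237 [129 138 152 161 164 161 160 160 152 137 157 166 156 165 173 177 180 185
 193 197 194 189 185 178]
t3 234 [191 193 193 197 196 181 174 175 175 168 162 147 143 147 167 175 180 182
 184 191 192 193 199 208]
t3 235 [202 203 206 207 205 198 193 191 183 159 163 169 165 176 184 187 189 190
 191 194 188 183 182 188]
t3 236 [177 183 192 196 197 196 196 196 186 160 172 181 175 189 198 199 200 201
 203 203 197 192 191 192]
t3 237 [131 138 150 160 162 159 158 158 151 136 156 165 154 161 170 175 179 183
 191 195 195 195 195 196]
t3 238 [115 116 129 147 150 133 124 124 121 121 134 141 132 128 132 138 140 141
 150 154 156 159 163 161]
```

```bash
python3 - <<'E'
from h import *
C=np.array([.5737,.0589])
for uv in ([227.2,225],[226.95,227],[226.85,229]):
    q=ray('top',uv,.085)[0]; e=q[:2]-C; print(q.round(4),np.degrees(np.arctan2(e[1],e[0])),np.linalg.norm(e))
print(ray('top',[220,225],.085),ray('top',[234.7,225],.085))
E
```

```text
[0.5131 0.0642 0.085 ] 175.0253905698805 0.060825020422071545
[0.5077 0.065  0.085 ] 174.7205755687554 0.06625189790364731
[0.5023 0.0654 0.085 ] 174.78480314606753 0.0716530304306844
[[0.51368096 0.08358844 0.085     ]] [[0.51250293 0.04394282 0.085     ]]
```

>>> send_rows(rows=[0,0,0,0,0,0,1,0,0,0,0,0,0,1,0,0,0,0,0,0,1,0,0,0,0,0,0,1])

```text
time: 12.08
ee_pos: [0.5716, 0.0585, 0.0782]
ee_rot: [3.138, -0.149, 0.01]
wrist_force: [13.7, -6.4, -3.1]
width: 0.0134
```

```bash
python3 - <<'E'
from h import *
o=ctrl.observe();print(o['ee_pos'],o['wrist_force'],o['qd'].round(4),o['width'])
save('top','top7')
p=np.load('pics/top7.npz')['p'].astype(float); s=p[...,0]-p[...,2]
print([float(s[238,c]) for c in (218,222,228)])
a=np.load('pics/top0.npz')['p'].astype(int)
for n,(x0,y0,x1,y1) in dict(hinge=(150,212,182,243),bezel=(282,190,320,222),cone=(286,220,326,260),plate=(330,212,368,246),jar=(288,282,306,298),driver=(120,225,146,298)).items():
    print(n,np.abs(p[y0:y1,x0:x1]-a[y0:y1,x0:x1]).mean().round(1))
E
```

```text
[0.57156639 0.05851195 0.07817837] [13.74178185 -6.44663189 -3.10040691] [ 0.0013  0.0005  0.0007 -0.0015 -0.0012 -0.0022] 0.013364000479198323
[50.0, 45.0, 42.0]
hinge 51.9
bezel 7.7
cone 8.0
plate 1.4
jar 17.3
driver 8.5
```

```bash
python3 - <<'E'
from h import *
print(ctrl.job_done())
E
```

```text
the job is handed in; nothing more can be done
None
```

I pulled the tray out by its handle to its stop, then gripped the carousel's bar and turned it about 49° clockwise, which brought the square jar to the front. I handed in at about 12 s with the gripper still closed on the bar.

- **Tray:** it slid back about 2.5 mm during the turn. I pulled it to the stop again by the gripped bar, and its front panel was then back within 0.1 px of the fully-out picture. At the end the arm still pulled on the stop with about 14 N.
- **Jar angle:** the visible part of the cap in the top view puts the jar at 174.7–175.0°, and the tray's front direction and the pointer are at 174.6°.
- **Checks that disagreed:** a round jar in the scene view gave 175.2°. A rough point on the cap's front edge gave 176.4°, and the slope of the cap's right edge suggested the other direction by several degrees. I judged both cap-edge readings unreliable.
- **Final state:** opening 13.4 mm on the 14 mm bar, and the arm was still.
- **Other things on the shelf:** I never moved the gripper into them. In the last top picture the switch plate matched the first. Small differences at the bezel, cone and screwdriver I put down to shadows. The spare jar's area differed more and I did not check why. The hinge was hidden or shaded there, but looked in place in the scene view.

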